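Refit the burner cap and the control knob of a gas hob

TASK

The small gas hob has been washed: first set the burner cap, domed side up and centred, on top of the raised brass burner and let go of it. Then take the control knob, turn it so that its D-shaped bore matches the D-shaped spindle, push it fully onto the spindle and press it down against the spindle's spring as far as it goes. Finish while still holding the knob pressed down (do not let go of it), and leave the other kitchen things where they are.

Things in the scene. Friction and masses are not known exactly. Their poses are not given: they have to be found in the camera images.
- hob: Fixed steel gas hob, a box 260 (its x) x 340 (its y) mm on rubber feet, flat top 55 mm above the counter. Origin: centre of its underside at counter height. The burner stands at its (0, +75) mm, the knob spindle at its (0, -100) mm. It may stand on the left or the right of the robot.
- burner_top (a point): Centre of the flat top of the fixed round brass burner head, 44 mm across, which rises 30 mm above the hob's top (85 mm above the counter). Here the cap's underside must rest. A 16 mm tall white igniter pin 6 mm thick stands on the hob's top 36 mm from the burner's axis (hob's +x side).
- spindle_tip (a point): Centre of the tip of the upright aluminium D-shaped spindle on the hob: 12 mm round with one flat 1.5 mm from its axis, edges of the tip chamfered. It rises 26 mm out of a black bezel (46 mm across, 2 mm high); tip 83 mm above the counter unpressed, it sinks when pressed. +x of this frame points square out of the flat, z up. The spindle does not turn.
- spindle (a joint): How far the spindle is pressed down, in m: 0 released, 0.006 the stop. A spring pushes it up with 4 N at 0 and 10 N at 0.006.
- knob: Loose grey plastic cooker knob, 50 g, standing bore-down on the board. Round skirt 40 mm across, 19 mm high; on it a bar grip 36 mm long (knob's x), 12 mm wide (its y), from 19 to 39 mm above the underside. A pointed nose on the +x side reaches 27 mm from the axis; a white line on the bar lies on that side too. Origin: centre of the underside, z up.
- knob_bore (a point): Centre of the mouth of the knob's bore (same point and axes as knob), open below, 16 mm deep: D-shaped, 14 mm round with its flat 2.5 mm from the axis on the +x (nose) side, mouth chamfered. The nose must point the way the spindle's flat faces; 1 mm clearance all round. Pushed home, this point is 16 mm below the spindle's tip.
- knob_nose (a point): Point of the knob's nose, at the knob's (27, 0, 10) mm.
- cap: Loose dark steel burner cap, 120 g: a disc 54 mm across and 15 mm high with bevelled upper edge and a low dome, flat underneath, lying flat on the board, domed side up. Widest at 10 mm above the underside, straight-sided below it. Origin: centre of the underside, z up.
- board: Fixed wooden board 240 (its x) x 180 (its y) mm, 15 mm thick, on which the cap and the knob lie, one near each end of its x (which is which varies). Origin: centre of its underside.
- tumbler: Steel tumbler, 68 mm across, 95 mm high, a bystander standing beyond the work. Origin: centre of its underside.
- spice_jar: Small amber glass jar, 52 mm across, 75 mm high, a bystander. Origin: centre of its underside.
- katori: Small steel bowl, 90 mm across, 35 mm high, a bystander. Origin: centre of its underside.
Mind the look-alikes: they are no part of the job. There is more than one size of the cap; the job needs the middle-sized. Of the things that look like the knob, the smallest one is meant.

How it is judged:
By the outcome, as a careful person would: the job done as asked, in the order asked, and still so for the second after the job is handed in, while the arm keeps its last pose, push and grip.
It also fails if it takes over 56 s, if anything falls off the work surface, if the arm or the gripper's body presses on something with over 40 N, if the wrist force passes 120 N, or if a joint passes its speed limit or range.

ROBOT

A 6-joint arm with a two-finger parallel gripper is mounted at the origin on the work surface. World frame = base frame: x ahead of the robot, y to its left, z up, the work surface at z = 0. Lengths are in mm, angles in rad, forces in N, time in s.
With the tool pointing down it reaches from about 250 to 725 mm from the base axis. Payload 4 kg.
Tool frame: the origin (TCP) lies at the very end of the fingers, on their centre line; the grasp point (between the pads) lies bot.grasp_offset behind it (bot.grasp_offset is the distance from the TCP to the grasp point, in mm); z points along the fingers, y is the line along which they close (so a half turn about z gives the same grasp; the last joint's range is limited). The gripper opens to 85 mm and grips with 20 to 120 N. Pads are 22 mm wide; open, the fingers measure 114 mm over their backs; the gripper's body (76 mm by 85 mm) begins 54 mm behind the grasp point. The pads swing forward as they close: fully open they stand 13 mm farther back than shut.
Start: joints at [1.28, 0.241, 0.005, 1.335, 0, 1.571], TCP at [143.357, 479.007, 231.306] pointing down, gripper open.
Joint ranges: [-2.72, 2.72], [-1.05, 1.87], [-1.09, 1.28], [-1.99, 2.15], [-1.42, 1.44], [-3.14, 3.14]. Speed limits (rad/s): [2.79, 2.79, 3.14, 3.14, 3.14, 3.14].

INTERFACE

Orientations are given as a unit quaternion [x, y, z, w].
In Python, from station import readout, grab_frame, order, bot gives the robot as it stands.
- The arm moves only by the tool arm_command, never from a script. Its argument "moves" is a list of rows, each an object with "translation": the shift along the world's x, y, z in units of 60 mm (1.0 is 60 mm), a list of three; "turn": the turn about the world's z in units of 6 degrees (1.0 is 6 degrees); "hand": the finger opening in mm, from 0 to 85.4. In form: [{"translation": [tx, ty, tz], "turn": turn, "hand": hand}, ...]. A call has 1 to 20 rows; each row shifts and turns the commanded pose from where the row before left it; what a row does not reach is not made up. A row lasts 1/8 s, in which the tool goes at most 62.5 mm and 10.7 degrees, less where a joint would pass 70% of its speed; a pose out of reach is approached as far as the arm can. A call is refused whole if a number of a shift passes 1 or a number of a turn 1, either way. A call with a gripper value outside its range is refused whole. The fingers move at their own pace and stop on an object; the grip force is fixed at half the most. Time passes only in rows, so rows that do not move let the fingers close. It gives the time, the measured TCP pose, the force, the opening and the grip force at its end, in the units of the state.
- readout.get_state(): the state, without advancing time (a new reading comes with each control period).
- grab_frame(name): name is "side" or "top" or "wrist"; returns a dict with "img" (384x512x3 uint8, blue, green, red), "K" (3x3 intrinsics, pixels), "origin" and "rotation" of the camera in the world; the wrist camera has in their place "mount" (4x4, takes a point from camera to tool coordinates, whose origin is the TCP and whose axes are the flange's). Camera axes: x right, y down, z forward; pixel columns grow to the right and rows downward; lengths in mm; the calibration is good to about 2 mm. A picture is of the moment at which its call begins: read the wrist's pose just before it. There is no depth.
- order.hand_in(): hands the job in; it is judged then, once.
The state is a dict: "time_s": time; "joint_positions": joint angles; "qd": joint speeds; "tau": joint torques, N m; "position": TCP position; "ee_rot": TCP orientation; "wrist_force": force on the tool from outside, world axes, zero at the start; "moment": the same for the moment, N m; "finger_gap": opening from 0.0 (shut) to 1.0 (fully open); "grasp_force": force on a finger pad.
Only numpy, scipy, OpenCV 4.12 (cv2) and the standard library are available. Lean on these libraries where they do the work, as an engineer would, in place of code of your own. Each camera call takes 0.05 s, during which the arm holds its last target. There are 200 camera calls.

## Working session

There is one attempt and no reset: what is moved stays moved. The work goes in short steps, Python scripts to look and compute and a tool call to move; the robot and the scene stay as the last step left them, time stands still between calls to the robot, and variables do not carry over. Pictures are saved under pics/ and viewed, at most 10 in all, crops included, and the job is handed in when it is done.

Besides the shell and the picture viewer there is one more tool, called after ">>>" by a JSON object that holds its "fn" and its "kwargs". arm_command: Moves the arm, as the interface text tells. Its arguments: {"type":"object","properties":{"moves":{"type":"array"}},"required":["moves"]}

```bash
ls; mkdir -p pics; cat > h.py <<'E'
import numpy as np, cv2
from station import readout, grab_frame, order, bot
from scipy.spatial.transform import Rotation as R
def cam(f, st=None):
    K=np.array(f["K"])
    if "mount" in f:
        M=np.array(f["mount"]); Rt=R.from_quat(st["ee_rot"]).as_matrix()
        return K, Rt@M[:3,3]+np.array(st["position"]), Rt@M[:3,:3]
    return K,np.array(f["origin"]),np.array(f["rotation"])
def ray(c,uv,z):
    K,o,Rm=c; d=Rm@np.linalg.solve(K,[uv[0],uv[1],1.]); return o+d*(z-o[2])/d[2]
def proj(c,P):
    K,o,Rm=c; q=(np.atleast_2d(P)-o)@Rm; q=q@K.T; return q[:,:2]/q[:,2:]
E
python3 - <<'E'
from h import *
print(readout.get_state(), bot.grasp_offset)
t=grab_frame("top");s=grab_frame("side")
print(t["K"],t["origin"],t["rotation"],s["origin"],s["rotation"])
import pickle; pickle.dump((t,s),open("f.pkl","wb"))
cv2.imwrite("pics/top.png",cv2.resize(t["img"],(800,600),interpolation=cv2.INTER_CUBIC));cv2.imwrite("pics/side.png",cv2.resize(s["img"],(800,600)))
E
```

```text
pics
{'time_s': 0.0, 'joint_positions': array([ 1.27996873e+00,  2.41453309e-01,  3.71741519e-03,  1.33524219e+00,
       -2.09276888e-05,  1.57081735e+00]), 'qd': array([-0.00092491, -0.00025415,  0.000745  , -0.00169079, -0.00023495,
        0.00166316]), 'tau': array([-6.10251227e-04, -3.72320938e+01,  2.52405059e+01,  1.72685419e-02,
       -8.94169398e-05, -2.57450381e-06]), 'position': array([143.19134327, 478.37577312, 230.39025855]), 'ee_rot': array([ 1.44912178e-01,  9.89443920e-01, -1.08088531e-03, -1.47705886e-04]), 'wrist_force': array([-0.24493169, -0.55111267, -0.49299398]), 'moment': array([ 0.03010911,  0.02229574, -0.02731536]), 'grasp_force': 0.0, 'finger_gap': 1.0026520858349353} 18.700000000000003
[[482.91020161   0.         256.66966581]
 [  0.         482.91020161 195.26595124]
 [  0.           0.           1.        ]] [ 445.16733027  -75.89665467 1085.64508588] [ 0.71463386 -0.69780911  0.03277959 -0.03586631] [530.22235319 698.69050673 654.50227768] [-0.03791138  0.89187186 -0.45063787  0.00726837]
```

View pics/top.png

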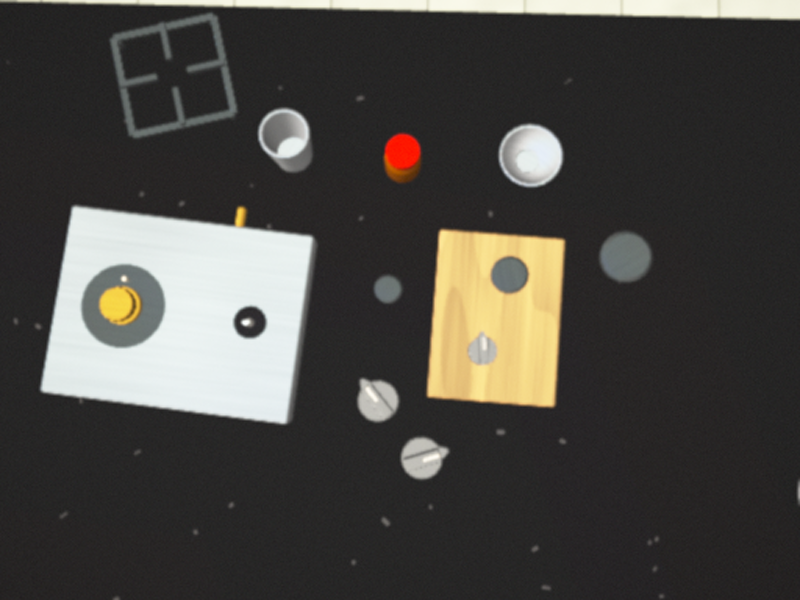

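View pics/side.png

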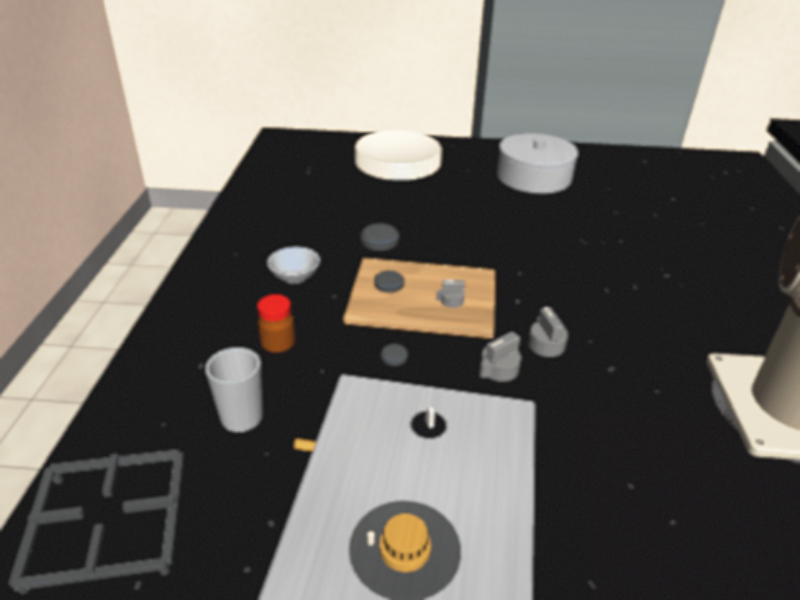

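Top view (800x600 px): the cap could be confused among discs at (388,289) small, (510,275) middle, on the board, and (626,257) large. The knob could be confused among (482,350) small, on the board, and the bigger (378,400) and (422,458). I choose the cap at (510,275) and the knob at (482,350). The burner is at (118,305) and the spindle at (248,322). I'll measure sizes and check the choice in one crop.

```bash
sed -i 's/np.array(f\["rotation"\])/R.from_quat(f["rotation"]).as_matrix()/' h.py
python3 - <<'E'
from h import *
import pickle; t,s=pickle.load(open("f.pkl","rb"))
c=cam(t); S=.64; np.set_printoptions(precision=1,suppress=True)
img=t["img"]
# hob top corners
print("hob",[ray(c,(u*S,v*S),55)[:2] for u,v in[(73,207),(315,237),(289,423),(41,391)]])
print("board",[ray(c,(u*S,v*S),15)[:2] for u,v in[(440,230),(565,239),(555,406),(428,397)]])
def blob(x0,y0,x1,y1,fn,z,n):
    x0,y0,x1,y1=[int(a*S) for a in(x0,y0,x1,y1)]
    m=fn(img[y0:y1,x0:x1].astype(int)).astype(np.uint8)
    k,l,st,ce=cv2.connectedComponentsWithStats(m); i=1+np.argmax(st[1:,4])
    p=ce[i]+[x0,y0]; P=ray(c,p,z); px=(c[1][2]-z)/c[0][0,0]
    print(n,p/S,P,"diam",2*np.sqrt(st[i,4]/np.pi)*px); return P
dark=lambda a:a.sum(2)<240
bl=lambda a:(a[...,0]>a[...,2]-5)
blob(480,245,540,305,dark,25,"cap mid")
blob(365,265,410,315,lambda a:a.sum(2)>160,10,"cap small");blob(590,225,665,290,lambda a:a.sum(2)>160,10,"cap big")
blob(460,325,505,372,lambda a:(a[...,2]-a[...,0]<25),34,"knob")
for b in[(350,370,405,428),(395,430,455,487)]: blob(*b,lambda a:a.sum(2)>160,30,"bigknob")
blob(80,270,150,340,lambda a:(a[...,2]-a[...,0]>80),80,"brass")
blob(225,295,275,345,lambda a:a.sum(2)<200,57,"bezel")
a=cv2.resize(img[140:240,285:385],(590,590),interpolation=cv2.INTER_CUBIC)
cv2.imwrite("pics/crop.png",a)
E
```

```text
hob [array([671.9, 389.6]), array([637.4,  51.2]), array([381.8,  77.5]), array([416.6, 416.3])]
board [array([ 659.3, -123.4]), array([ 650.4, -303.2]), array([ 412. , -289.8]), array([ 420.3, -111. ])]Traceback (most recent call last):
  File "<stdin>", line 16, in <module>
  File "<stdin>", line 11, in blob
    return _wrapfunc(a, 'argmax', axis=axis, out=out, **kwds)
    return bound(*args, **kwds)
ValueError: attempt to get argmax of an empty sequence
```

```bash
cat > m.py <<'E'
from h import *
import pickle; t,s=pickle.load(open("f.pkl","rb"))
c=cam(t); S=.64; np.set_printoptions(precision=1,suppress=True)
img=t["img"]
def blob(x0,y0,x1,y1,fn,z,n):
    x0,y0,x1,y1=[int(a*S) for a in(x0,y0,x1,y1)]
    m=fn(img[y0:y1,x0:x1].astype(int)).astype(np.uint8)
    k,l,st,ce=cv2.connectedComponentsWithStats(m)
    if k<2: print(n,"none"); return
    i=1+np.argmax(st[1:,4])
    p=ce[i]+[x0,y0]; P=ray(c,p,z); px=(c[1][2]-z)/c[0][0,0]
    print(n,p/S,P,"diam",2*np.sqrt(st[i,4]/np.pi)*px); return P
dark=lambda a:a.sum(2)<270
blob(480,245,540,305,dark,25,"cap mid")
for b,n in[((365,265,410,315),"small"),((590,225,665,290),"big")]: blob(*b,lambda a:a.sum(2)>140,10,n)
blob(460,325,505,372,lambda a:(a[...,2]-a[...,0]<25),34,"knob")
for b in[(350,370,405,428),(395,430,455,487)]: blob(*b,lambda a:a.sum(2)>160,30,"bigknob")
blob(80,270,150,340,lambda a:(a[...,2]-a[...,0]>80),80,"brass")
blob(225,295,275,345,lambda a:a.sum(2)<200,57,"bezel")
from math import *
H=np.array([ray(c,(u*S,v*S),55)[:2] for u,v in[(73,207),(315,237),(289,423),(41,391)]])
ctr=H.mean(0); ey=(H[0]+H[3]-H[1]-H[2]);ey/=np.linalg.norm(ey); ex=np.array([ey[1],-ey[0]])
print("hob",ctr,ex,"burner",ctr+75*ey,"spindle",ctr-100*ey,"igniter",ctr+75*ey+36*ex,proj(c,[*(ctr+75*ey+36*ex),71])/S)
a=cv2.resize(img[140:240,285:385],(590,590),interpolation=cv2.INTER_CUBIC)
cv2.imwrite("pics/crop.png",a)
E
python3 m.py
```

```text
cap mid none
small [387.1 288.4] [573.5 -49.4  10. ] diam 44.252572637910404
big [625.  256.2] [ 628.3 -390.7   10. ] diam 77.83357529692236
knob [481.7 349.6] [ 488.  -183.8   34. ] diam 37.266773518084655
bigknob [376.6 399.4] [415.6 -39.3  30. ] diam 63.36925149651135
bigknob [422.1 457.1] [ 338.2 -104.2   30. ] diam 64.27491289104435
brass [119.6 304.5] [535.  306.9  80. ] diam 53.01421147312882
bezel [249.9 321.3] [518.1 136.   57. ] diam 34.996302787015836
hob [526.9 233.7] [ 1.  -0.1] burner [534.6 308.3] spindle [516.8 134.2] igniter [570.4 304.6] [[125.4 279.2]]
```

View pics/crop.png

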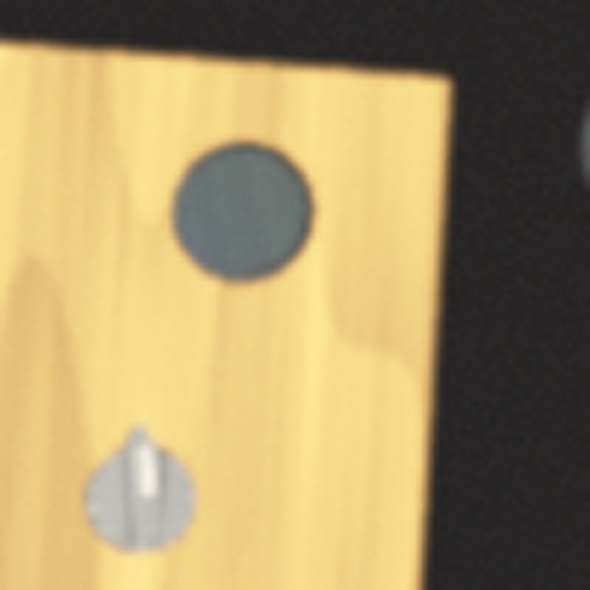

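The crop confirms the middle cap at (243,211) px, about 52 mm across, and the small knob at (140,497) px with its nose pointing up (+x). I'll move toward the hob spindle first for a wrist look.

>>> {"fn": "arm_command", "kwargs": {"moves": [{"translation":[0.5,-0.5,0.1],"turn":0,"hand":85},{"translation":[0.6,-0.5,0],"turn":0,"hand":85},{"translation":[0.6,-0.5,0],"turn":0,"hand":85},{"translation":[0.6,-0.5,0],"turn":0,"hand":85},{"translation":[0.6,-0.6,0],"turn":0,"hand":85},{"translation":[0.6,-0.6,0],"turn":0,"hand":85},{"translation":[0.6,-0.6,0],"turn":0,"hand":85},{"translation":[0.6,-0.6,0],"turn":0,"hand":85},{"translation":[0.6,-0.6,0],"turn":0,"hand":85},{"translation":[0.5,-0.6,0],"turn":0,"hand":85},{"translation":[0,0,0],"turn":0,"hand":85},{"translation":[0,0,0],"turn":0,"hand":85}]}}

```text
time_s: 1.6
position: [490.8, 143.0, 236.8]
ee_rot: [0.145, 0.989, -0.0, -0.001]
wrist_force: [0.5, -0.6, 0.3]
finger_gap: 0.991
grasp_force: 0.0
```

```bash
cat > w.py <<'E'
from h import *
import sys,pickle
np.set_printoptions(precision=2,suppress=True)
st=readout.get_state(); f=grab_frame("wrist"); n=sys.argv[1]
pickle.dump((st,f),open(n+".pkl","wb"))
c=cam(f,st)
print(st["time_s"],st["position"],st["ee_rot"],st["wrist_force"],c[1],c[2][:,2],"fx",c[0][0,0])
cv2.imwrite(f"pics/{n}.png",cv2.resize(f["img"],(800,600),interpolation=cv2.INTER_CUBIC))
E
python3 w.py w1; python3 -c "
from h import *;import pickle
st,f=pickle.load(open('w1.pkl','rb'));print(f['mount'],proj(cam(f,st),[[517,135,83],[535,307,85]])/.64)"
```

```text
1.6 [490.8  143.02 236.78] [ 0.15  0.99 -0.   -0.  ] [ 0.54 -0.6   0.32] [426.32 162.17 379.98] [ 0.25 -0.07 -0.97] fx 327.7764503309218
[[-6.63913422e-04 -9.64986584e-01 -2.62298401e-01  6.74753817e+01]
 [ 9.99999523e-01 -8.28428979e-04  5.16624368e-04 -2.28221014e-01]
 [-7.15831181e-04 -2.62297933e-01  9.64986674e-01 -1.43103055e+02]
 [ 0.00000000e+00  0.00000000e+00  0.00000000e+00  1.00000000e+00]] [[399.41124124 320.0850744 ]
 [688.40451593 268.75547392]]
```

View pics/w1.png

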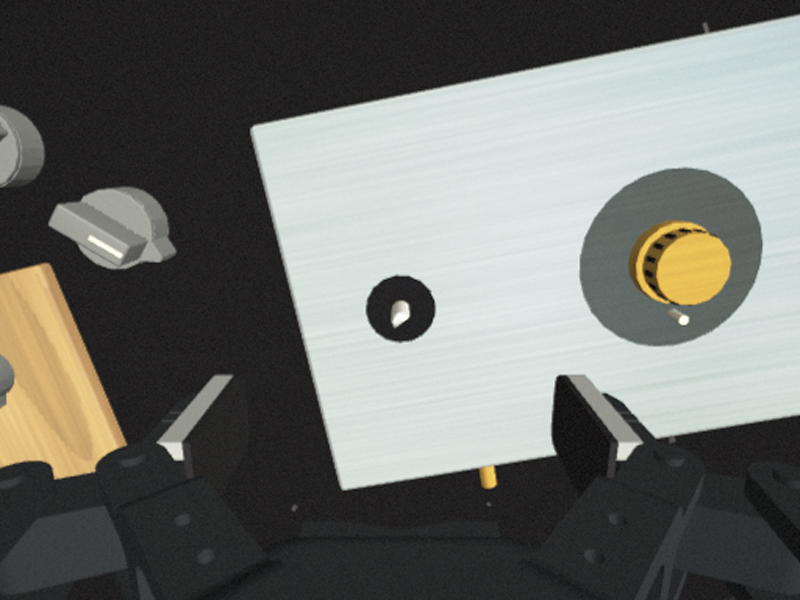

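Wrist view: the burner top is at (694,268) px, where I predicted (688,269). The igniter is at (680,318), the spindle at (400,313) and the bezel at (401,308). I'll measure these and enlarge the spindle.

```bash
python3 - <<'E'
from h import *
import pickle
np.set_printoptions(precision=1,suppress=True)
st,f=pickle.load(open("w1.pkl","rb")); c=cam(f,st); img=f["img"]
def ell(b,fn,z,n):
    x0,y0,x1,y1=[int(a*.64) for a in b]
    m=fn(img[y0:y1,x0:x1].astype(int)).astype(np.uint8)
    cs=max(cv2.findContours(m,0,1)[0],key=cv2.contourArea); cs=cv2.convexHull(cs)[:,0]+[x0,y0]
    W=np.array([ray(c,p,z)[:2] for p in cs]); (x,y),r=cv2.minEnclosingCircle(W.astype(np.float32)); print(n,x,y,r,W.mean(0))
ell((350,260,450,355),lambda a:a.sum(2)<200,57,"bezel")
ell((610,200,750,320),lambda a:(a[...,2]-a[...,0]>120)&(a[...,2]>215),85,"brass top")
i=img[188:212,243:267]
print(i.sum(2)//3)
cv2.imwrite("pics/sp.png",cv2.resize(img[180:220,236:276],(600,600),interpolation=cv2.INTER_CUBIC))
E
```

```text
bezel 517.5070190429688 135.32708740234375 22.193342208862305 [518.1 134.7]
brass top 535.7643432617188 309.8660888671875 21.49542999267578 [535.2 310.2]
[[ 38  33  38  38  35  38  37  36  40  33  35  38  39  39  36  34  37  35
   34  41  39  33  38  38]
 [ 38  35  39  35  43  39  36  35  38  31  38  36  33  39  39  37  37  35
   36  37  33  38  37  37]
 [ 38  35  38  32  41  38  34  39  35  35  35  36  33  37  34  39  37  38
   36  36  35  36  37  36]
 [ 32  38  37  33  34  33  37  33  38  34  40  41  35  39  34  35  37  34
   35  33  39  33  34  33]
 [ 37  40  36  35  35  36  36  30  32  34  55  77 101 114 124 110  69  41
   35  34  34  33  38  36]
 [ 40  35  36  37  36  30  33  37  36  54 105 131 173 187 205 194 157 102
   48  36  37  37  38  35]
 [ 33  37  36  39  34  35  36  28  54 101 137 159 173 186 208 218 225 204
  102  46  37  35  36  36]
 [ 32  40  34  35  38  37  39  36  96 131 144 157 174 190 210 218 226 243
  156  55  38  36  33  38]
 [ 37  34  34  33  39  39  37  40 122 136 144 159 178 188 209 219 224 242
  171  69  38  32  29  36]
 [ 38  36  29  36  39  37  39  60 124
[... 778 characters left out ...]
38  39  36  36  39  39 110 190 245 249 247 243 240 229 219  93  33
   36  33  35  36  35  41]
 [ 35  34  39  30  35  33  37  84 194 238 238 235 226 213 135  58  29  37
   34  34  36  33  36  37]
 [ 32  34  37  36  34  36  41  58 124 213 222 213 186 119  55  36  33  34
   36  36  36  39  34  37]
 [ 37  34  33  34  35  36  39  33  99 175 181 167  80  38  37  31  40  35
   32  31  39  34  39  38]
 [ 33  35  31  35  35  33  34  38  57 116 114  55  36  34  36  35  35  33
   36  36  39  35  34  38]
 [ 35  37  36  36  38  37  39  31  33  49  40  35  40  32  36  32  34  35
   36  36  35  36  39  34]
 [ 36  37  32  37  37  34  33  42  36  37  36  35  34  34  38  29  36  35
   39  37  37  37  35  34]]
```

View pics/sp.png

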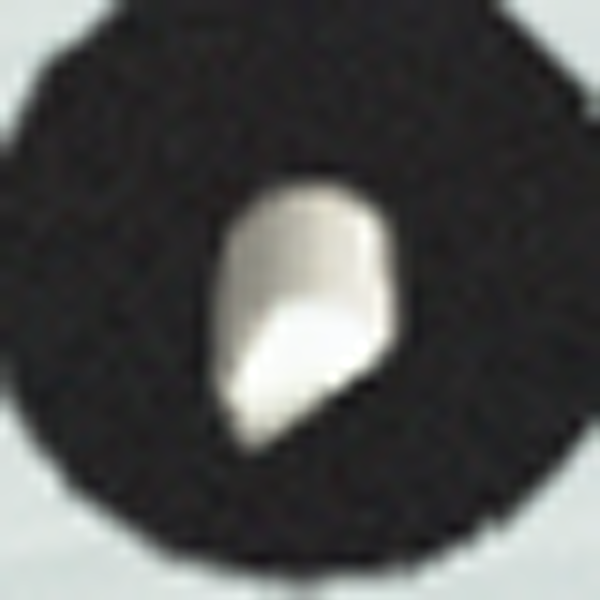

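The crop shows the D tip: the flat edge runs from (250,450) to (395,335) and faces lower right. I'll fit its pose by silhouette, and move on to the board at the same time.

```bash
cat > fit.py <<'E'
from h import *
from scipy.optimize import minimize
def sil(c,polys,shape,ss=8):
    m=np.zeros((shape[0]*ss,shape[1]*ss),np.uint8)
    return m
def fit(c,obs,off,model,x0,step,ss=6):
    """obs: soft mask crop [0..1], off: crop origin px, model(p)->list of Nx3 convex pieces (hull silhouettes)"""
    h,w=obs.shape
    def render(p):
        m=np.zeros((h*ss,w*ss),np.uint8)
        for P in model(p):
            q=(proj(c,P)-off+.5)*ss-.5
            hu=cv2.convexHull(q.astype(np.float32))
            cv2.fillConvexPoly(m,np.round(hu*16).astype(np.int32),255,shift=4)
        return cv2.resize(m,(w,h),interpolation=cv2.INTER_AREA)/255.
    cost=lambda p:((render(p)-obs)**2).sum()
    n=len(x0); sim=np.vstack([x0]+[np.array(x0)+np.eye(n)[i]*step[i] for i in range(n)])
    r=minimize(cost,x0,method="Nelder-Mead",options=dict(initial_simplex=sim,xatol=.01,fatol=.01,maxiter=600))
    return r.x,r.fun,render
def place(P,p):
    a=p[2];Q=np.array(P,float).copy();Q[:,:2]=Q[:,:2]@np.array([[np.cos(a),np.sin(a)],[-np.sin(a),np.cos(a)]])+p[:2];return Q
def D(r,flat,z):
    a0=np.arccos(flat/r);t=np.linspace(a0,2*np.pi-a0,40);return np.c_[r*np.cos(t),r*np.sin(t),np.full(40,z)]
def spindle(p): return [np.vstack([place(D(6,1.5,57),p),place(D(6,1.5,82),p),place(D(5,.5,83),p)])]
E
python3 - <<'E'
from fit import *
import pickle
st,f=pickle.load(open("w1.pkl","rb")); c=cam(f,st); g=f["img"][186:214,240:272].mean(2)
obs=np.clip((g-36)/70,0,1)
for a in np.radians([-150,-90,-30,30,90,150]):
    x,fu,_=fit(c,obs,(240,186),spindle,[517.6,135,a],[2,2,.3]); print(x[:2],np.degrees(x[2]),fu)
E
```

```text
[514.03559563 135.32190557] -157.4833088321907 30.886717588996383
[517.44265485 135.46594012] 18.556088367526986 10.647376676160661
[517.45590295 135.6299566 ] 20.430807661497333 10.96381101460192
[517.53252024 135.49347024] 19.53672919702447 10.68365722759692
[513.81625586 136.00381449] 181.54332426851445 29.790328288178017
[513.72291605 135.94251575] 181.56046915053565 29.998169228475703
```

>>> {"fn": "arm_command", "kwargs": {"moves": [{"translation":[0.1,-0.7,0],"turn":0,"hand":70},{"translation":[0.1,-0.9,0],"turn":0,"hand":70},{"translation":[0.1,-0.9,0],"turn":0,"hand":70},{"translation":[0.1,-0.9,0],"turn":0,"hand":70},{"translation":[0.1,-0.9,0],"turn":0,"hand":70},{"translation":[0,-0.9,0],"turn":0,"hand":70},{"translation":[0,-0.7,0],"turn":0,"hand":70},{"translation":[0,0,0],"turn":0,"hand":70},{"translation":[0,0,0],"turn":0,"hand":70}]}}

```text
time_s: 2.78
position: [521.3, -209.5, 237.3]
ee_rot: [0.144, 0.99, 0.0, -0.0]
wrist_force: [0.2, 0.0, 0.5]
finger_gap: 0.818
grasp_force: 0.0
```

```bash
python3 w.py w2
```

```text
2.775 [ 521.34 -209.51  237.26] [ 0.14  0.99  0.   -0.  ] [0.21 0.   0.52] [ 456.65 -190.59  380.4 ] [ 0.25 -0.07 -0.97] fx 327.7764503309218
```

View pics/w2.png

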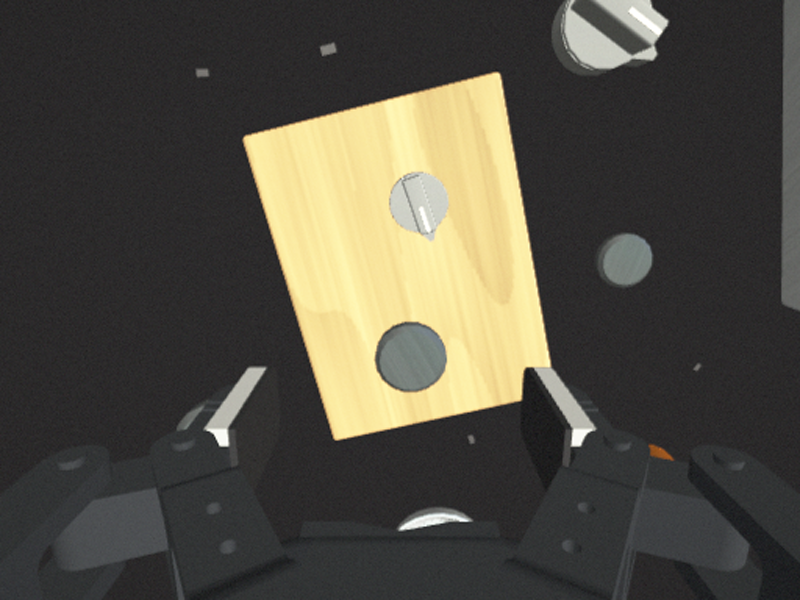

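The cap is at (411,357) and the knob at (419,205), nose down at (432,240). I'll fit both.

```bash
cat >> fit.py <<'E'
def circ(r,z,n=60):
    t=np.linspace(0,2*np.pi,n);return np.c_[r*np.cos(t),r*np.sin(t),np.full(n,z)]
def capm(z0): return lambda p:[np.vstack([place(circ(r,z0+z),[p[0],p[1],0]) for r,z in((27,0),(27,10),(23,14))])]
def knobm(z0):
    sk=np.vstack([circ(20,0),circ(20,19)]);bar=np.array([[x,y,z] for x in(-18,18) for y in(-6,6) for z in(19,39)])
    ns=np.array([[27,0,z] for z in(4,16)]+[[17,y,z] for y in(-9,9) for z in(4,16)])
    o=[0,0,z0]
    return lambda p:[place(sk+o,p),place(bar+o,p),place(ns+o,p)]
E
python3 - <<'E'
from fit import *
import pickle
st,f=pickle.load(open("w2.pkl","rb")); c=cam(f,st); im=f["img"].astype(float)
def ob(b): 
    x0,y0,x1,y1=[int(a*.64) for a in b]; g=im[y0:y1,x0:x1]; return np.clip((75-(g[...,2]-g[...,0]))/50,0,1),(x0,y0)
o,off=ob((360,300,460,405)); 
x,fu,_=fit(c,o,off,capm(15),[592,-228],[3,3]); print("cap",x,fu,o.sum())
o,off=ob((370,160,470,260))
for a in(-.3,0,.3):
    x,fu,r=fit(c,o,off,knobm(15),[488,-184,a],[3,3,.2]); print("knob",x[:2],np.degrees(x[2]),fu,o.sum())
q=R.from_quat(st["ee_rot"]).as_matrix(); print("tool y angle",np.degrees(np.arctan2(q[1,1],q[0,1])))
E
```

```text
cap [ 597.08931261 -223.67504776] 63.290061668589004 1604.3600000000001
knob [ 487.5966659  -186.17282469] 3.1315891279344203 23.889446366782007 1194.3000000000002
knob [ 487.5933478  -186.14327669] 3.087952667444649 23.585904652056904 1194.3000000000002
knob [ 487.58022349 -186.18083646] 2.9151837224445827 23.59482737408689 1194.3000000000002
tool y angle 73.42764257549894
```

```bash
python3 - <<'E'
from fit import *
import pickle
st,f=pickle.load(open("w2.pkl","rb")); c=cam(f,st); t,s=pickle.load(open("f.pkl","rb"))
print(ray(c,(411*.64-.2,356.5*.64-.2),25), ray(cam(t),(285+242.5/5.9-.5,140+211/5.9-.5),25), proj(c,[[597,-223.7,15],[597,-223.7,25],[597,-223.7,29]])/.64)
im=f["img"].astype(float);g=im[192:259,230:294];o=np.clip((75-(g[...,2]-g[...,0]))/50,0,1)
m=(o>.5).astype(np.uint8);k,l,sx,ce=cv2.connectedComponentsWithStats(m);print(sx,ce,k)
i=1+np.argmax(sx[1:,4]);m=(l==i)*1.
x,fu,r=fit(c,m,(230,192),capm(15),[595,-224],[3,3]);print(x,fu,m.sum(),r(x).sum())
E
```

```text
[ 595.02455989 -222.66490265   25.        ] [ 596.54937063 -221.57462756   25.        ] [[409.81505216 353.97978351]
 [410.09589148 358.94096244]
 [410.21225501 360.99658728]]
[[   0    0   64   67 2685]
 [  10   14   46   45 1603]] [[30.88193669 31.19962756]
 [32.53524641 36.01559576]] 2
[ 597.20532709 -223.53379532] 76.28971933871588 1603.0 1703.63137254902
```

>>> {"fn": "arm_command", "kwargs": {"moves": [{"translation":[0.6,-0.1,0],"turn":0,"hand":64},{"translation":[0.65,-0.11,0],"turn":0,"hand":64},{"translation":[0,0,-0.8],"turn":0,"hand":64},{"translation":[0,0,-0.8],"turn":0,"hand":64},{"translation":[0,0,-0.8],"turn":0,"hand":64},{"translation":[0,0,-0.6],"turn":0,"hand":64},{"translation":[0,0,-0.4],"turn":0,"hand":64},{"translation":[0,0,-0.2],"turn":0,"hand":64},{"translation":[0,0,0],"turn":0,"hand":64},{"translation":[0,0,0],"turn":0,"hand":64}]}}

```text
time_s: 4.08
position: [597.6, -223.5, 22.8]
ee_rot: [0.145, 0.99, -0.0, 0.001]
wrist_force: [0.5, -0.2, 0.1]
finger_gap: 0.75
grasp_force: 0.0
```

>>> {"fn": "arm_command", "kwargs": {"moves": [{"translation":[0,0,-0.05],"turn":0,"hand":62},{"translation":[0,0,-0.03],"turn":0,"hand":62},{"translation":[0,0,0],"turn":0,"hand":62}]}}

```text
time_s: 4.45
position: [596.2, -223.7, 16.5]
ee_rot: [0.145, 0.989, 0.0, -0.0]
wrist_force: [-0.5, -0.2, -1.4]
finger_gap: 0.728
grasp_force: 0.0
```

```bash
python3 w.py w3; python3 -c "
from h import *;import pickle
st,f=pickle.load(open('w3.pkl','rb'))
print(st['finger_gap'])
c=cam(f,st);np.set_printoptions(precision=0,suppress=True)
q=R.from_quat(st['ee_rot']).as_matrix()
for z in (0,-5,-10): print(z,(proj(c,np.array([[x,y,z] for y in(-31,31) for x in(11,-11)])@q.T+st['position'])/.64).tolist())
"
```

```text
4.45 [ 596.24 -223.69   16.54] [ 0.15  0.99  0.   -0.  ] [-0.46 -0.21 -1.41] [ 531.55 -204.55  159.65] [ 0.25 -0.07 -0.97] fx 327.7764503309218
0.7282986990752626
0 [[296.142080468861, 354.09194257702296], [299.94620810177156, 420.55037339038194], [503.8051667257687, 353.90790345157023], [500.0573132642584, 420.3596462406831]]
-5 [[292.78840216861954, 360.48246215460404], [296.8376411248219, 428.78556996318383], [507.2176951961516, 360.2910485292981], [503.2243388530686, 428.5871521231592]]
-10 [[289.20879468928604, 367.303495548025], [293.52776727249625, 437.55406747576586], [510.8600661723903, 367.10411472640675], [506.5964130580879, 437.3473466905684]]
```

View pics/w3.png

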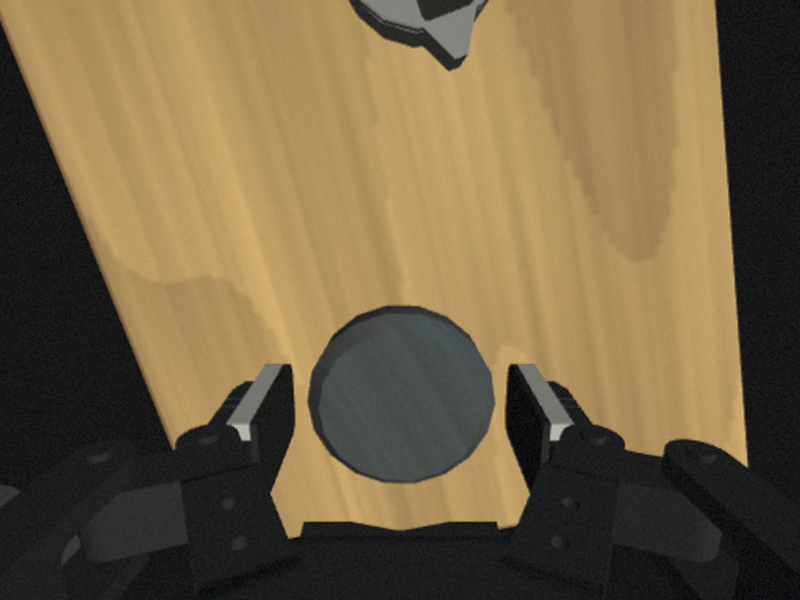

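The cap at (401,394) is centred between the pads. The pad tips sit about 7 mm behind the TCP, so I'll go 5 mm lower and close.

>>> {"fn": "arm_command", "kwargs": {"moves": [{"translation":[0,0,-0.05],"turn":0,"hand":62},{"translation":[0,0,-0.033],"turn":0,"hand":60},{"translation":[0,0,0],"turn":0,"hand":50},{"translation":[0,0,0],"turn":0,"hand":45},{"translation":[0,0,0],"turn":0,"hand":45},{"translation":[0,0,0],"turn":0,"hand":45}]}}

```text
time_s: 5.25
position: [596.7, -223.8, 12.0]
ee_rot: [0.145, 0.989, -0.0, 0.0]
wrist_force: [-1.6, 0.6, 5.8]
finger_gap: 0.596
grasp_force: 64.8
```

>>> {"fn": "arm_command", "kwargs": {"moves": [{"translation":[0,0,0.1],"turn":0,"hand":45},{"translation":[0,0,0.4],"turn":0,"hand":45},{"translation":[0,0,0.5],"turn":0,"hand":45},{"translation":[0,0,0.5],"turn":0,"hand":45},{"translation":[0,0,0.5],"turn":0,"hand":45},{"translation":[0,0,0],"turn":0,"hand":45}]}}

```text
time_s: 6.0
position: [597.9, -224.1, 134.0]
ee_rot: [0.145, 0.989, -0.001, 0.002]
wrist_force: [0.2, -0.6, -1.7]
finger_gap: 0.595
grasp_force: 62.6
```

```bash
python3 w.py w4; python3 - <<'E'
from h import *
st,s=readout.get_state(),grab_frame("side"); c=cam(s); u,v=proj(c,[st["position"]])[0].astype(int); print(u,v)
a=cv2.imread("pics/w4.png")[250:550,150:650]; b=cv2.resize(s["img"][max(v-40,0):v+35,u-62:u+63],(500,300),interpolation=cv2.INTER_CUBIC)
cv2.imwrite("pics/m4.png",np.vstack([a,b]))
E
```

```text
6.0 [ 597.94 -224.15  134.  ] [ 0.14  0.99 -0.    0.  ] [ 0.25 -0.62 -1.67] [ 532.57 -204.77  276.77] [ 0.26 -0.08 -0.96] fx 327.7764503309218
249 142
```

View pics/m4.png

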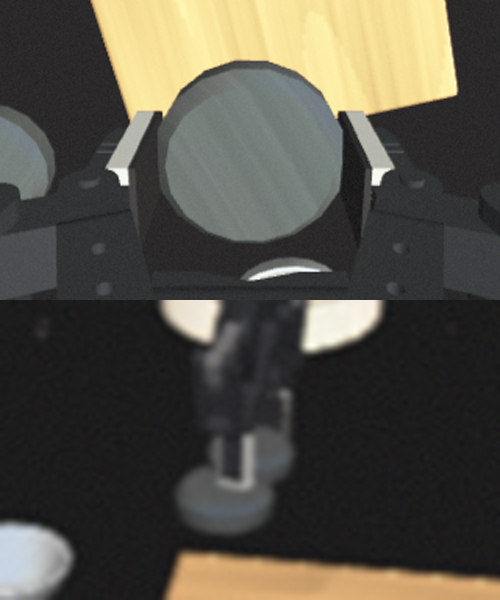

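The cap is gripped at (251,151) in the upper crop and lifted level. The disc in the lower crop is partly the large cap in the background. I'll compare the cap's outline with the model to get the in-hand offset.

```bash
python3 - <<'E'
from fit import *
import pickle
from scipy.optimize import least_squares
st,f=pickle.load(open("w4.pkl","rb")); c=cam(f,st); P=st["position"]; q=R.from_quat(st["ee_rot"]).as_matrix()
obs=np.array([310,493,310,492])
def ext(p):
    M=capm(P[2]+3.5)([P[0]+p[0],P[1]+p[1]])[0]; u=proj(c,M)/.64; return np.array([u[:,0].min(),u[:,0].max(),u[:,1].min(),u[:,1].max()])
r=least_squares(lambda p:ext(p)-obs,[0,0]); print(r.x,r.fun,"tool frame",q.T@[*r.x,0])
E
```

```text
[0.79603456 0.20076521] [-5.26122343  5.27798486 -1.62637712  2.51924737] tool frame [-0.70505992  0.4205436   0.00336067]
```

>>> {"fn": "arm_command", "kwargs": {"moves": [{"translation":[0,0.4,0],"turn":0,"hand":45},{"translation":[-0.1,0.8,0],"turn":0,"hand":45},{"translation":[-0.1,0.9,0],"turn":0,"hand":45},{"translation":[-0.1,0.9,0],"turn":0,"hand":45},{"translation":[-0.1,0.9,0],"turn":0,"hand":45},{"translation":[-0.1,0.9,0],"turn":0,"hand":45},{"translation":[-0.1,0.9,0],"turn":0,"hand":45},{"translation":[-0.1,0.9,0],"turn":0,"hand":45},{"translation":[-0.1,0.9,0],"turn":0,"hand":45},{"translation":[-0.1,0.8,0],"turn":0,"hand":45},{"translation":[-0.12,0.58,0],"turn":0,"hand":45},{"translation":[0,0,0],"turn":0,"hand":45},{"translation":[0,0,0],"turn":0,"hand":45},{"translation":[0,0,-0.5],"turn":0,"hand":45},{"translation":[0,0,0],"turn":0,"hand":45},{"translation":[0,0,0],"turn":0,"hand":45}]}}

```text
time_s: 8.1
position: [535.4, 308.4, 101.9]
ee_rot: [0.146, 0.989, -0.0, -0.0]
wrist_force: [0.3, -0.9, -0.2]
finger_gap: 0.596
grasp_force: 62.7
```

```bash
python3 w.py w5; python3 - <<'E'
from fit import *
import pickle
st,f=pickle.load(open("w5.pkl","rb")); c=cam(f,st); P=st["position"]
print(st["finger_gap"],proj(c,[[535.4,309.7,85],[535.4,309.7,P[2]+3.5],[517.5,135.5,83]])/.64)
E
```

```text
8.1 [535.41 308.39 101.94] [ 0.15  0.99 -0.   -0.  ] [ 0.31 -0.94 -0.23] [470.75 327.62 245.05] [ 0.25 -0.08 -0.97] fx 327.7764503309218
0.595823597293414 [[403.66517463 364.95797161]
 [404.24771468 391.74552651]
 [-78.94435421 449.3776771 ]]
```

View pics/w5.png

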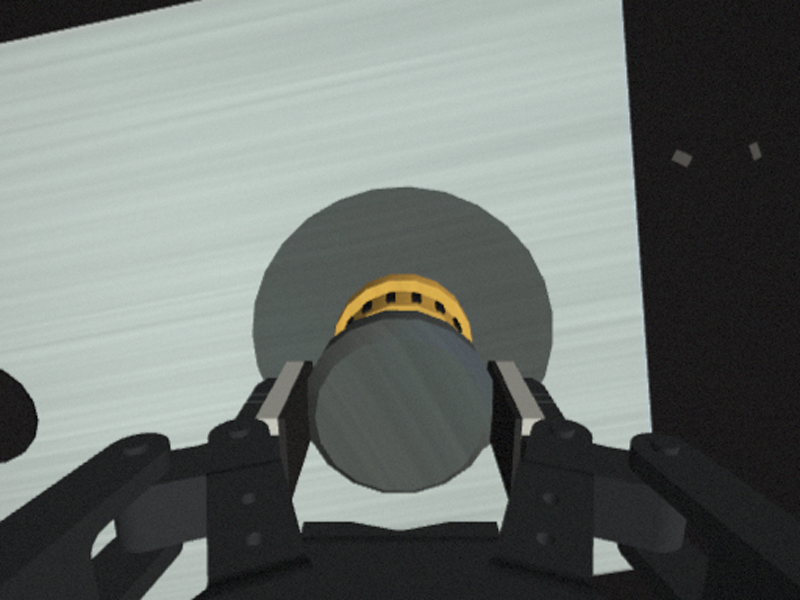

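The cap is laterally within 0.5 mm of the burner axis: ring centre (402.5,·), cap (401.5,402). I'll lower it.

>>> {"fn": "arm_command", "kwargs": {"moves": [{"translation":[0,0.01,-0.15],"turn":0,"hand":45},{"translation":[0,0,-0.1],"turn":0,"hand":45},{"translation":[0,0,-0.06],"turn":0,"hand":45},{"translation":[0,0,0],"turn":0,"hand":45}]}}

```text
time_s: 8.65
position: [535.0, 309.8, 82.6]
ee_rot: [0.145, 0.989, -0.0, -0.0]
wrist_force: [-0.2, 0.0, -1.3]
finger_gap: 0.596
grasp_force: 62.8
```

>>> {"fn": "arm_command", "kwargs": {"moves": [{"translation":[0,0,-0.02],"turn":0,"hand":45},{"translation":[0,0,-0.015],"turn":0,"hand":45},{"translation":[0,0,0],"turn":0,"hand":45}]}}

```text
time_s: 9.02
position: [535.3, 309.9, 82.0]
ee_rot: [0.145, 0.989, 0.0, 0.0]
wrist_force: [-2.7, -1.1, 5.5]
finger_gap: 0.592
grasp_force: 63.3
```

>>> {"fn": "arm_command", "kwargs": {"moves": [{"translation":[0,0,0],"turn":0,"hand":54},{"translation":[0,0,0],"turn":0,"hand":58},{"translation":[0,0,0],"turn":0,"hand":64},{"translation":[0,0,0],"turn":0,"hand":68},{"translation":[0,0,0.1],"turn":0,"hand":70},{"translation":[0,0,0.5],"turn":0,"hand":70},{"translation":[0,-0.5,0.7],"turn":0,"hand":50},{"translation":[-0.2,-0.7,0.7],"turn":0,"hand":40},{"translation":[-0.2,-0.7,0.5],"turn":0,"hand":40},{"translation":[0,0,0],"turn":0,"hand":40},{"translation":[0,0,0],"turn":0,"hand":40}]}}

```text
time_s: 10.4
position: [511.3, 196.0, 230.9]
ee_rot: [0.145, 0.989, 0.0, 0.0]
wrist_force: [0.2, -0.2, 0.6]
finger_gap: 0.471
grasp_force: 0.0
```

```bash
python3 w.py w6
```

```text
10.4 [511.29 195.99 230.94] [0.15 0.99 0.   0.  ] [ 0.24 -0.21  0.61] [446.51 215.05 374.02] [ 0.25 -0.07 -0.96] fx 327.7764503309218
```

View pics/w6.png

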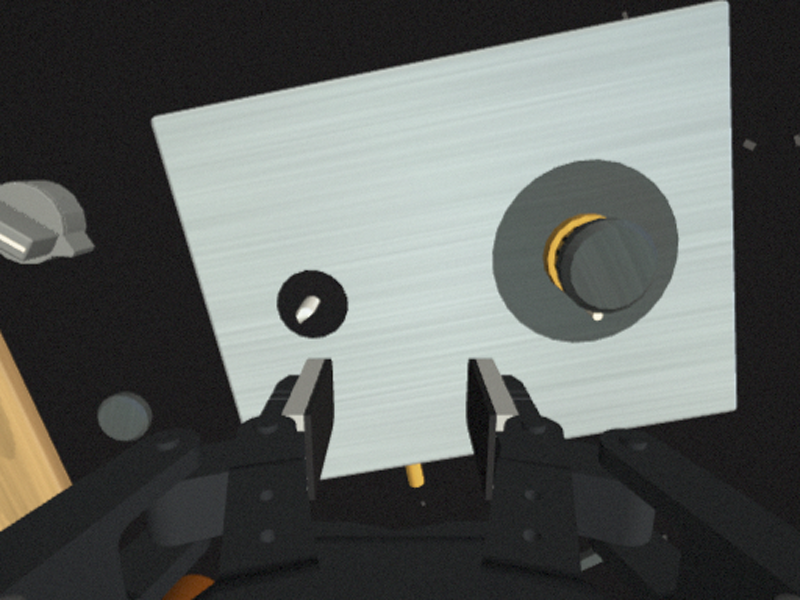

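The cap sits on the burner, its top at (608,265), with no tilt visible. The spindle shows at (310,308). I'll check the cap numerically and refit the spindle from this second viewpoint. That was the tenth picture viewed, so the rest goes by numbers.

```bash
python3 - <<'E'
from fit import *
import pickle
np.set_printoptions(precision=1,suppress=True)
from scipy.optimize import least_squares
st,f=pickle.load(open("w6.pkl","rb")); c=cam(f,st)
obs=np.array([561,656,218,312])
def ext(p):
    M=capm(85)(p)[0]; u=proj(c,M)/.64; return np.array([u[:,0].min(),u[:,0].max(),u[:,1].min(),u[:,1].max()])
r=least_squares(lambda p:ext(p)-obs,[535,309]); print("cap",r.x,r.fun)
img=f["img"]
def ell(b,fn,z,n):
    x0,y0,x1,y1=[int(a*.64) for a in b]
    m=fn(img[y0:y1,x0:x1].astype(int)).astype(np.uint8)
    cs=max(cv2.findContours(m,0,1)[0],key=cv2.contourArea); cs=cv2.convexHull(cs)[:,0]+[x0,y0]
    W=np.array([ray(c,p,z)[:2] for p in cs]); print(n,cv2.minEnclosingCircle(W.astype(np.float32)))
ell((262,255,364,350),lambda a:a.sum(2)<200,57,"bezel")
for b,n in (((262,255,364,350),w:=None),)[:0]: pass
def spn(nm,b,x0):
    st,f=pickle.load(open(nm+".pkl","rb")); c=cam(f,st); x,y,X,Y=b
    g=f["img"][y:Y,x:X].mean(2); obs=np.clip((g-36)/70,0,1)
    best=min((fit(c,obs,(x,y),spindle,[*x0,a],[2,2,.3])[:2] for a in np.radians([-20,0,20,40,60])),key=lambda r:r[1])
    print(nm,best[0][:2],np.degrees(best[0][2]),best[1])
spn("w1",(240,186,272,214),(517.6,135)); spn("w6",(184,182,214,212),(517.6,135))
E
```

```text
cap [536.8 311.2] [-4.   3.9 -1.5  1.8]
bezel ((517.269775390625, 135.4264373779297), 22.29474449157715)
w1 [517.4 135.5] 19.89151969942371 10.527260237428305
w6 [517.4 135.4] 20.483456638248764 6.443745655124794
```

>>> {"fn": "arm_command", "kwargs": {"moves": [{"translation":[0,-0.5,0],"turn":0.5,"hand":40},{"translation":[-0.05,-0.8,0],"turn":0.5,"hand":40},{"translation":[-0.05,-0.8,0],"turn":0.5,"hand":40},{"translation":[-0.05,-0.8,0],"turn":0.5,"hand":40},{"translation":[-0.05,-0.8,0],"turn":0.5,"hand":40},{"translation":[-0.05,-0.8,0],"turn":0.5,"hand":40},{"translation":[-0.05,-0.8,-0.2],"turn":0.27,"hand":40},{"translation":[-0.05,-0.7,-0.5],"turn":0,"hand":40},{"translation":[-0.043,-0.367,-0.6],"turn":0,"hand":40},{"translation":[0,0,-0.37],"turn":0,"hand":40},{"translation":[0,0,0],"turn":0,"hand":40},{"translation":[0,0,0],"turn":0,"hand":40}]}}

```text
time_s: 11.95
position: [488.2, -185.6, 130.7]
ee_rot: [-0.027, 1.0, 0.0, -0.0]
wrist_force: [0.7, -0.6, 0.4]
finger_gap: 0.472
grasp_force: 0.0
```

```bash
python3 w.py w7; python3 - <<'E'
from fit import *
import pickle
st,f=pickle.load(open("w7.pkl","rb")); c=cam(f,st); im=f["img"].astype(float)
print(st["finger_gap"])
u=proj(c,np.vstack(knobm(15)([487.6,-186.2,.05]))); x0,y0=(u.min(0)-10).astype(int); x1,y1=(u.max(0)+10).astype(int); print(x0,y0,x1,y1)
g=im[y0:y1,x0:x1]; o=np.clip((75-(g[...,2]-g[...,0]))/50,0,1)
m=(o>.5).astype(np.uint8);k,l,sx,ce=cv2.connectedComponentsWithStats(m);print(sx.tolist())
for a in(-.2,.05,.3):
    x,fu,r=fit(c,o,(x0,y0),knobm(15),[487.6,-186,a],[3,3,.2]); print("knob",x[:2],np.degrees(x[2]),fu,o.sum(),r(x).sum())
q=R.from_quat(st["ee_rot"]).as_matrix(); print("tool y angle",np.degrees(np.arctan2(q[1,1],q[0,1])))
# white-line / bar edge direction: 
s=im.min(2)[y0:y1,x0:x1]; w=np.argwhere(s>s.max()-25)[:,::-1]+[x0,y0]; W=np.array([ray(c,p,54)[:2] for p in w]); d=np.linalg.svd(W-W.mean(0))[2][0]; print("white",W.mean(0),np.degrees(np.arctan2(d[1],d[0])),len(w),np.ptp((W-W.mean(0))@d))
E
```

```text
11.95 [ 488.24 -185.58  130.66] [-0.03  1.    0.   -0.  ] [ 0.67 -0.59  0.4 ] [ 420.88 -188.98  273.78] [ 0.26  0.01 -0.96] fx 327.7764503309218
0.4721857257414381
218 151 290 234
[[0, 0, 72, 83, 3639], [11, 12, 52, 63, 2337]]
knob [ 487.56773052 -186.14061511] 3.249305670526286 55.05145313341023 2338.2 2426.6117647058827
knob [ 487.59023537 -186.25031688] 3.2073884578793703 55.27466266820453 2338.2 2427.062745098039
knob [ 487.59490553 -186.19824194] 3.0405844279926324 55.23634817377931 2338.2 2427.043137254902
tool y angle 93.04448726853389
white [ 496.83284911 -185.97510846] 3.1645976455556575 65 15.701932368687995
```

>>> {"fn": "arm_command", "kwargs": {"moves": [{"translation":[0,0,-0.4],"turn":0,"hand":34},{"translation":[0,0,-0.4],"turn":0,"hand":32},{"translation":[0,0,-0.4],"turn":0,"hand":30},{"translation":[0,0,-0.2],"turn":0,"hand":28},{"translation":[0,0,-0.17],"turn":0,"hand":26},{"translation":[0,0,0],"turn":0,"hand":20},{"translation":[0,0,0],"turn":0,"hand":10},{"translation":[0,0,0],"turn":0,"hand":2},{"translation":[0,0,0],"turn":0,"hand":2},{"translation":[0,0,0],"turn":0,"hand":2},{"translation":[0,0,0],"turn":0,"hand":2}]}}

```text
time_s: 13.38
position: [488.1, -186.5, 37.1]
ee_rot: [-0.026, 1.0, -0.0, 0.001]
wrist_force: [0.0, -0.7, 4.1]
finger_gap: 0.123
grasp_force: 60.3
```

>>> {"fn": "arm_command", "kwargs": {"moves": [{"translation":[0,0,0.3],"turn":0,"hand":2},{"translation":[0,0,0.7],"turn":0,"hand":2},{"translation":[0,0.3,0.7],"turn":0.24,"hand":2},{"translation":[0.07,0.8,0.13],"turn":0.4,"hand":2},{"translation":[0.1,0.8,0],"turn":0.5,"hand":2},{"translation":[0.1,0.8,0],"turn":0.5,"hand":2},{"translation":[0.1,0.8,0],"turn":0.5,"hand":2},{"translation":[0.1,0.8,0],"turn":0.5,"hand":2},{"translation":[0.03,0.7,0],"turn":0.2,"hand":2},{"translation":[0,0.36,0],"turn":0,"hand":2},{"translation":[0,0,0],"turn":0,"hand":2},{"translation":[0,0,0],"turn":0,"hand":2}]}}

```text
time_s: 14.88
position: [517.1, 134.8, 145.8]
ee_rot: [-0.174, 0.985, -0.0, -0.001]
wrist_force: [0.5, -0.3, -0.2]
finger_gap: 0.121
grasp_force: 59.6
```

```bash
python3 w.py w8; python3 - <<'E'
from fit import *
import pickle
st,f=pickle.load(open("w8.pkl","rb")); c=cam(f,st); im=f["img"].astype(float); P=st["position"]
q=R.from_quat(st["ee_rot"]).as_matrix(); print(st["finger_gap"],st["grasp_force"],"tool y angle",np.degrees(np.arctan2(q[1,1],q[0,1])))
s=grab_frame("side");cs=cam(s);print("side tcp px",proj(cs,[P]))
# predicted nose tip and skirt, image intensity profile around predicted nose
n=place(np.array([[27,0,16],[20,0,19],[-20,0,19],[0,20,19],[0,-20,19]])+[0,0,P[2]-20.8],[517.4,135.4,np.radians(20.2)])
print(proj(c,n))
u=proj(c,n); b=u[:, :].mean(0).astype(int)
x0,x1=b[0]-45,b[0]+45; y0,y1=b[1]-50,b[1]+45
g=im[y0:y1,x0:x1].mean(2).astype(int)
print(x0,y0)
for r in g[::3,::3]: print(" ".join(f"{v:3d}" for v in r))
E
```

```text
14.875 [517.15 134.78 145.77] [-0.17  0.98 -0.   -0.  ] [ 0.47 -0.3  -0.17] [453.81 112.39 288.96] [ 0.25  0.09 -0.97] fx 327.7764503309218
0.12065918096360517 59.63177025318146 tool y angle 109.98416020511601
side tcp px [[277.04149572 235.83129296]]
[[255.71638739 293.18385556]
 [255.65665658 284.15172452]
 [255.27644159 207.55913418]
 [297.06682159 246.95452628]
 [213.89024004 247.2966955 ]]
210 205
219 218 218 215 221 226  39  71  71  75  78 112 132 125  97 101 105 127 146 117  98  97 100 104  90 211 224 224 223 220
221 224 222 219 217 208  68  74  74 114 102 125 153 163 164 163 165 166 169 147 129 120 112 102 113 153 225 223 223 225
216 215 219 223 222  74  72 129 104 157 164 157  83  79  80  78  79  77  78 131 163 166 138 140 114 112 209 224 226 225
219 218 217 212 125  69 118 127 162 164 161  89  77  78  78  81  78  77  79  98 164 165 164 164 128 115 116 220 220 222
221 219 218 219  73 126 153 160 162 161 165  83  79  81  79  79  79  78  80  95 163 162 161 163 166 156 119 218 221 221
221 221 222 212 114 150 159 164 166 163 162  74  80  78  80  79  80  74  80  91 160 163 164 16
[... 2445 characters left out ...]
  30  32  32  38  56  59  50 161 160 163 251 212 166 166 171  39  61  23  25  27  36  24  24  27  27
 34  32  34  34  31  32  24  24  47  57  59  53 161 161 161 250 213 165 167 171  34  61  21  22  29  30  30  28  33  28
 33  30  35  28  32  29  30  31  58  55  61  48 161 160 161 251 214 165 165 172  33  61  25  25  28  28  32  29  32  21
 31  29  28  31  33  27  25  36  54  54  57  63 158 161 160 250 212 163 166 170  40  59  27  17  31  30  28  28  32  28
 30  29  29  27  30  31  33  38  56  56  58  79 158 160 160 250 214 165 165 171  49  60  23  21  20  30  28  28  28  23
 33  34  24  28  35  33  44  45  57  55  58  82 158 163 161 250 212 166 162 172  48  60  15  26  24  34  28  26  33  25
```

```bash
python3 - <<'E'
from fit import *
import pickle
np.set_printoptions(precision=1,suppress=True)
st,f=pickle.load(open("w8.pkl","rb")); c=cam(f,st); im=f["img"].astype(float); P=st["position"]
p=[P[0],P[1],np.radians(19.98)]
for dz in(20,21.5):
    n=place(np.array([[-18,0,39],[-18,0,19],[-20,0,19],[-18,6,39],[-18,-6,39],[0,6,39],[0,-6,39]])+[0,0,P[2]-dz],p); print(dz,proj(c,n).tolist())
print("col255",[(v,int(im[v,253:258].mean())) for v in range(200,232)])
print("row240",[(u,int(im[238:241,u].mean())) for u in range(236,276)])
# same for w7 on the board with known fit, as bias check
st,f=pickle.load(open("w7.pkl","rb")); c=cam(f,st); im=f["img"].astype(float)
n=place(np.array([[-18,0,39],[-18,0,19],[-20,0,19]])+[0,0,15],[487.6,-186.2,np.radians(3.1)]); q=proj(c,n); print(q)
u=int(q[0,0]); print([(v,int(im[v,u-2:u+3].mean())) for v in range(160,200)])
E
```

```text
20 [[254.19071232084636, 227.25608794406293], [254.37112897872362, 211.27931177261888], [254.36418424961585, 207.17569426131467], [269.00795770512724, 227.24740193126902], [239.37356334831037, 227.26477390033932], [268.57573114599546, 267.4161209422889], [239.95594600029713, 267.4326457209205]]
21.5 [[254.20604436787522, 225.89836030121253], [254.3828306409503, 210.2430724340282], [254.37599164530852, 206.17475633792517], [268.8634019638574, 225.88976364667352], [239.54878111417852, 225.90695690041903], [268.44057905061584, 265.6857190291599], [240.11915595585398, 265.70208229740564]]
col255 [(200, 80), (201, 78), (202, 78), (203, 97), (204, 116), (205, 102), (206, 143), (207, 165), (208, 164), (209, 163), (210, 144), (211, 77), (212, 77), (213, 79), (214, 80), (215, 80), (216, 79), (217, 80), (218, 80), (219, 78), (220, 81), (221, 80), (222, 80), (223, 81), (224, 94), (225, 124), (226, 144), (227, 151), (228, 156), (229, 160), (230, 161), (231, 160)]
row240 [(236, 108), (237, 109), (238, 109), (239, 75), (240, 35), (241, 25), (242, 50), (243, 99), (244, 135), (245, 158), (246, 159),
[... 172 characters left out ...]
1, 164), (262, 163), (263, 164), (264, 164), (265, 164), (266, 164), (267, 169), (268, 161), (269, 109), (270, 48), (271, 28), (272, 65), (273, 103), (274, 109), (275, 108)]
[[254.3 174.8]
 [254.4 169. ]
 [254.4 166.3]]
[(160, 222), (161, 217), (162, 173), (163, 106), (164, 109), (165, 119), (166, 154), (167, 191), (168, 205), (169, 182), (170, 107), (171, 109), (172, 110), (173, 110), (174, 128), (175, 168), (176, 196), (177, 200), (178, 201), (179, 201), (180, 199), (181, 201), (182, 201), (183, 200), (184, 200), (185, 201), (186, 201), (187, 200), (188, 201), (189, 200), (190, 200), (191, 200), (192, 200), (193, 201), (194, 201), (195, 202), (196, 201), (197, 202), (198, 200), (199, 201)]
```

The knob in hand agrees with the model to about 0.4 mm and sits over the spindle. I'll descend onto it.

>>> {"fn": "arm_command", "kwargs": {"moves": [{"translation":[0,0,-0.3],"turn":0,"hand":2},{"translation":[0,0,-0.25],"turn":0,"hand":2},{"translation":[0,0,-0.1],"turn":0,"hand":2},{"translation":[0,0,-0.05],"turn":0,"hand":2},{"translation":[0,0,-0.05],"turn":0,"hand":2},{"translation":[0,0,0],"turn":0,"hand":2}]}}

```text
time_s: 15.72
position: [517.7, 135.5, 101.3]
ee_rot: [-0.174, 0.985, 0.0, 0.0]
wrist_force: [-0.2, 0.4, 0.1]
finger_gap: 0.125
grasp_force: 59.6
```

Already about 2.5 mm past the tip with no force, so the bore has entered.

>>> {"fn": "arm_command", "kwargs": {"moves": [{"translation":[0,0,-0.05],"turn":0,"hand":2},{"translation":[0,0,-0.05],"turn":0,"hand":2},{"translation":[0,0,-0.04],"turn":0,"hand":2},{"translation":[0,0,0],"turn":0,"hand":2}]}}

```text
time_s: 16.23
position: [517.3, 135.3, 92.5]
ee_rot: [-0.174, 0.985, -0.0, -0.0]
wrist_force: [-0.8, 0.7, -0.4]
finger_gap: 0.125
grasp_force: 59.6
```

>>> {"fn": "arm_command", "kwargs": {"moves": [{"translation":[0,0,-0.05],"turn":0,"hand":2},{"translation":[0,0,-0.03],"turn":0,"hand":2},{"translation":[0,0,-0.03],"turn":0,"hand":2},{"translation":[0,0,0],"turn":0,"hand":2}]}}

```text
time_s: 16.73
position: [517.8, 135.4, 86.7]
ee_rot: [-0.174, 0.985, 0.0, 0.0]
wrist_force: [-0.9, -0.4, 6.3]
finger_gap: 0.121
grasp_force: 60.3
```

>>> {"fn": "arm_command", "kwargs": {"moves": [{"translation":[0,0,-0.03],"turn":0,"hand":2},{"translation":[0,0,-0.03],"turn":0,"hand":2},{"translation":[0,0,-0.015],"turn":0,"hand":2},{"translation":[0,0,0],"turn":0,"hand":2}]}}

```text
time_s: 17.23
position: [517.8, 135.4, 83.0]
ee_rot: [-0.174, 0.985, 0.0, 0.001]
wrist_force: [-2.8, -0.2, 9.1]
finger_gap: 0.12
grasp_force: 61.0
```

>>> {"fn": "arm_command", "kwargs": {"moves": [{"translation":[0,0,-0.02],"turn":0,"hand":2},{"translation":[0,0,-0.02],"turn":0,"hand":2},{"translation":[0,0,0],"turn":0,"hand":2},{"translation":[0,0,0],"turn":0,"hand":2}]}}

```text
time_s: 17.73
position: [518.0, 135.5, 82.6]
ee_rot: [-0.174, 0.985, 0.0, 0.001]
wrist_force: [-6.4, -1.6, 20.8]
finger_gap: 0.12
grasp_force: 62.7
```

The force is 20.8 N, beyond the spring's 10 N, so the spindle is at its stop.

```bash
python3 -c "
from h import *
s=readout.get_state();print(s['position'],s['wrist_force'],s['grasp_force']);print(order.hand_in())"
```

```text
[518.0001209  135.5071171   82.64885472] [-6.37170127 -1.61579724 20.80758753] 62.72027134895325
the job is handed in; nothing more can be done
None
```

I set the cap on the burner, pushed the knob onto the spindle and handed the job in at 17.7 s, still gripping the knob; the 20.8 N push exceeds the spring's 10 N, so it is at its stop. The cap looked level, but a rough check could not rule out it being about 2 mm off-centre.

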